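Line up capacitors in the test lane and hold the test tweezers at the zero marks

ROBOT

A 7-joint arm with a two-finger parallel gripper is mounted at the origin on the work surface. World frame = base frame: x ahead of the robot, y to its left, z up, the work surface at z = 0. Lengths are in m, angles in degrees, forces in N, time in s.
With the tool pointing down it reaches from about 0.4 to 0.85 m from the base axis. Payload 4.4 kg.
Tool frame: the origin (TCP) lies at the very end of the fingers, on their centre line; the grasp point (between the pads) lies robot.grip_depth behind it (robot.grip_depth is the distance from the TCP to the grasp point, in m); z points along the fingers, y is the line along which they close (so a half turn about z gives the same grasp; the last joint's range is limited). The gripper opens to 94 mm and grips with 3 to 60 N. Pads are 16 mm wide; open, the fingers measure 119 mm over their backs; the gripper's body (75 mm by 177 mm) begins 78 mm behind the grasp point.
Start: joints at [66.417, 36.005, 2.206, 86.941, -1.547, 57.084, -1.146], TCP at [0.22, -0.612, 0.205] pointing down, gripper open.
Joint ranges: [-175.42, 175.42], [-21.48, 121.26], [-71.46, 75.88], [10.55, 141.38], [-63.04, 243.04], [13.31, 113.54], [-168.57, 168.57]. Speed limits (degrees/s): [147.25, 147.25, 180, 180, 180, 180, 180].

INTERFACE

Orientations are given as [roll, pitch, yaw] about the fixed x, y, z axes, in that order (R = Rz(yaw) Ry(pitch) Rx(roll)).
In Python, from bench import observe, grab_frame, calibration, order, look_for, trace, robot gives the robot as it stands.
- The arm moves only by the tool jog_arm, never from a script. Its argument "targets" is a list of rows, each a list of 3 entries, a list of its own where there are three numbers: the closure, from 0 (fully open) to 1 (shut), then the shift along the tool's x, y, z in mm, then the turn, a rotation vector about the tool's x, y, z in degrees. A call has 1 to 10 rows; each row is the pose to reach, as a shift and turn from the pose commanded when the call began, along the tool's axes at that moment; what a row does not reach only later rows make up. A row lasts 1/12 s, in which the tool goes at most 41.7 mm and 7.16 degrees, less where a joint would pass 70% of its speed; a pose out of reach is approached as far as the arm can. A call with a gripper value outside its range is refused whole. The fingers move at their own pace and stop on an object; "newtons" is the grip in N (left out, the last holds). Time passes only in rows, so rows that repeat a pose let the fingers close. It gives the time, the measured TCP pose, the force, the opening and the grip force at its end, in the units of the state.
- observe(): the state, without advancing time (a new reading comes with each control period).
- grab_frame(name): name is "side" or "top"; returns the picture (400x640x3 uint8, red, green, blue); there is no depth.
- calibration(name): a dict with "camera_matrix" (3x3 intrinsics, pixels), "distortion" ([k1, k2, p1, p2, k3] as OpenCV has them; the pictures are not rectified), "position" and "orientation" of the camera in the world. Camera axes: x right, y down, z forward; pixel columns grow to the right and rows downward; lengths in m; the calibration is good to about 2 mm. A picture is of the moment at which its call begins. calibration takes no time and is no camera call.
- order.sign_off(): hands the job in; it is judged then, once.
Trained networks look in the newest picture that a camera, given by its name, has taken for a name from the list of things; names that differ only in an ending like _2 or _b are one class to them, and where a whole thing is asked for, a point or a joint stands for the part that bears it (a point fixed in the world has none). Each returns a list of dicts, best first, with "p" (0 to 1); they miss things now and then, are a little off and sometimes report something else, mostly with a low value. They report only what shows in the picture. A call takes as long as a camera call.
- look_for(thing, camera): "box" ([left, top, width, height] as shares, 0 to 1, of the picture: columns of its width, rows of its height, round what is visible of it).
- trace(thing, camera): "mask" (400x640 bool, what is visible of it) and "box" ([left, top, width, height] as shares, 0 to 1, of the picture: columns of its width, rows of its height, round what is visible of it).
The state is a dict: "time_s": time; "joint_pos": joint angles; "qd": joint speeds; "effort": joint torques, N m; "ee_pos": TCP position; "tool_rot": TCP orientation; "contact_force": force on the tool from outside, world axes, zero at the start; "torque": the same for the moment, N m; "finger_gap": finger opening in m; "gripper_force": force on a finger pad.
Only numpy, scipy, OpenCV 4.12 (cv2) and the standard library are available. Lean on these libraries where they do the work, as an engineer would, in place of code of your own. Each camera call takes 0.05 s, during which the arm holds its last target. There are 200 camera calls.

TASK

Get the capacitor test lane ready for its zero reading: push the three capacitors upright along the bench, one by one and without lifting them, into single file between the guide rails until the front one is at the stop and all three touch. Then squeeze the lane's sprung tweezers by their blue finger pads until each tip stands over its red line (a gap of 32 mm), never closing the tips onto the capacitor. Finish while holding the tweezers steady at that gap, do not let go, and leave the other things on the bench where they are.

Things in the scene. Friction and masses are not known exactly. Their poses are not given: they have to be found in the camera images.
- station: the capacitor test lane, fixed to the bench. Origin: bench level, on the lane's centre line, where the centre of the front can belongs. +x: the direction in which cans are pushed in; y across the lane; z up. A dark steel stop, 30 mm high, has its face at x = +12.5 mm. Filled, the touching cans have their centres at x = 0, -25 and -50 mm. Sprung tweezers lie level above it along x.
- throat (a point): where the funnel ends and the straight guide rails begin: on the centre line, at the rails' top, station x = -62 mm. The aluminium rails are 28 mm apart inside, 6 mm high, 4 mm thick, from here to the front place; the funnel, as high, flares towards the cans to 80 mm wide at x = -95 mm.
- cap1_mid (a point): upright black capacitor can with a silver top, 25 mm diameter, 40 mm tall, about 30 g; standing loose on the bench in front of the lane's mouth. This point is its centre, 20 mm above its foot. The three cans are alike and may go into the lane in any order.
- cap2_mid (a point): upright black capacitor can with a silver top, 25 mm diameter, 40 mm tall, about 30 g; standing loose on the bench in front of the lane's mouth. This point is its centre, 20 mm above its foot. The three cans are alike and may go into the lane in any order.
- cap3_mid (a point): upright black capacitor can with a silver top, 25 mm diameter, 40 mm tall, about 30 g; standing loose on the bench in front of the lane's mouth. This point is its centre, 20 mm above its foot. The three cans are alike and may go into the lane in any order.
- mark_left (a point): red line along x, 2 mm wide, on top of a white gauge plate (6 mm high, out to y = 42 mm) beside the front can: station x = 0, y = +16 mm. The lines are 32 mm apart; both tips stand over them at the marked gap.
- mark_right (a point): the other red line, station x = 0, y = -16 mm.
- tip_left (a point): inner face of the steel tweezer tip on the station's +y side, station x = 0, 36 mm above the bench. The tip gap is the distance from tip_left to tip_right: 52 mm with the tweezers free, 32 mm when each tip stands over its red line. The arms run from the tips to a black heel block (46 mm high) at x = 142 to 172 mm; below them lies only a 5 mm foot plate, 38 mm wide.
- tip_right (a point): inner face of the tweezer tip on the station's -y side (the mirror image of tip_left).
- pad_left (a point): blue finger pad outside the +y tweezer arm, 34 x 6 x 18 mm high. This point is its centre, at station x = +50 mm, 36 mm above the bench. Press the two pads towards each other, across the lane: over their outer faces at mid-length they measure 55 mm free and 41.5 mm at the marked gap (tips close 1.5 mm per 1 mm at the pads). The arms spring back with 7 N on each pad at the marked gap.
- pad_right (a point): blue finger pad outside the -y tweezer arm, mirror image of pad_left. Both arms always move alike.
- tw_left (a joint): angle of the +y tweezer arm about its heel (station x = 150 mm), rad: 0 when free (gap 52 mm), growing as squeezed, 0.067 at the marked gap of 32 mm; 0.01 rad closes the gap by 3 mm. The other arm has the same angle.
- spool: bystander: aluminium-coloured solder spool, 52 mm diameter, 34 mm high; origin under its centre
- driver: bystander: screwdriver with a red handle, 160 mm long, lying on the bench; origin under its middle
- flux: bystander: small flux bottle with a red cap, 36 mm diameter, 62 mm tall; origin under its centre
- board: bystander: green circuit board with parts on it, 75 x 55 mm, up to 18 mm high; origin under its centre
- meter: bystander: green multimeter lying on its back, 170 x 85 x 40 mm; origin under its centre
- cutters: bystander: side cutters with green handles, about 120 mm long, 12 mm high; origin under their middle
- dish: bystander: steel parts dish, 70 mm diameter, 22 mm high; origin under its centre

How it is judged (in metres and radians):
On the way, in this order (a step that is already met when the one before it is completed fails the run):
1. a first capacitor stands between the rails (((x of cap1_mid in the frame of station between -0.057 and 0.006 m and y of cap1_mid in the frame of station between -0.005 and 0.005 m and angle between cap1_mid's own z axis and vertical below 0.12 rad) or (x of cap2_mid in the frame of station between -0.057 and 0.006 m and y of cap2_mid in the frame of station between -0.005 and 0.005 m and angle between cap2_mid's own z axis and vertical below 0.12 rad) or (x of cap3_mid in the frame of station between -0.057 and 0.006 m and y of cap3_mid in the frame of station between -0.005 and 0.005 m and angle between cap3_mid's own z axis and vertical below 0.12 rad))), for 0.1 s.
2. a second one stands behind it ((((x of cap1_mid in the frame of station between -0.057 and 0.006 m and y of cap1_mid in the frame of station between -0.005 and 0.005 m and angle between cap1_mid's own z axis and vertical below 0.12 rad) and (x of cap2_mid in the frame of station between -0.057 and 0.006 m and y of cap2_mid in the frame of station between -0.005 and 0.005 m and angle between cap2_mid's own z axis and vertical below 0.12 rad)) or ((x of cap1_mid in the frame of station between -0.057 and 0.006 m and y of cap1_mid in the frame of station between -0.005 and 0.005 m and angle between cap1_mid's own z axis and vertical below 0.12 rad) and (x of cap3_mid in the frame of station between -0.057 and 0.006 m and y of cap3_mid in the frame of station between -0.005 and 0.005 m and angle between cap3_mid's own z axis and vertical below 0.12 rad)) or ((x of cap2_mid in the frame of station between -0.057 and 0.006 m and y of cap2_mid in the frame of station between -0.005 and 0.005 m and angle between cap2_mid's own z axis and vertical below 0.12 rad) and (x of cap3_mid in the frame of station between -0.057 and 0.006 m and y of cap3_mid in the frame of station between -0.005 and 0.005 m and angle between cap3_mid's own z axis and vertical below 0.12 rad)))), for 0.1 s.
3. all three stand in single file, up to the stop, the tweezers still free (x of cap1_mid in the frame of station between -0.057 and 0.006 m and y of cap1_mid in the frame of station between -0.005 and 0.005 m and angle between each of cap1_mid, cap2_mid, cap3_mid's own z axis and vertical below 0.12 rad and x of cap2_mid in the frame of station between -0.057 and 0.006 m and y of cap2_mid in the frame of station between -0.005 and 0.005 m and x of cap3_mid in the frame of station between -0.057 and 0.006 m and y of cap3_mid in the frame of station between -0.005 and 0.005 m and distance between tip_left and tip_right above 0.046 m), for 0.2 s.
4. the tweezers are squeezed by their pads to the marked gap (distance between tip_left and tip_right between 0.0295 and 0.0345 m and contact force between the fingers and tw_left_c2 above 0.5 N and contact force between the fingers and tw_right_c2 above 0.5 N), for 0.3 s.
At the end, for the whole second after the job is handed in: All three capacitors stand upright (within 0.12 rad) between the rails, within 5 mm of the centre line, all within 7 mm of their closed-up places at the stop; the fingers press both blue pads (over 0.5 N each) and hold the tip gap steady at 32 +-2.5 mm (all of step 4 and x of cap1_mid in the frame of station between -0.057 and 0.006 m and y of cap1_mid in the frame of station between -0.005 and 0.005 m and angle between each of cap1_mid, cap2_mid, cap3_mid's own z axis and vertical below 0.12 rad and x of cap2_mid in the frame of station between -0.057 and 0.006 m and y of cap2_mid in the frame of station between -0.005 and 0.005 m and x of cap3_mid in the frame of station between -0.057 and 0.006 m and y of cap3_mid in the frame of station between -0.005 and 0.005 m and velocity of joint tw_left between -0.02 and 0.02 rad/s); the arm keeps its last pose, push and grip.
It fails at once if a capacitor is tipped or lifted off the bench (angle between any of cap1_mid, cap2_mid, cap3_mid's own z axis and vertical above 0.5 rad or height (world z) of any of cap1_mid, cap2_mid, cap3_mid above 0.032 m).
It fails at once if the tweezers are closed onto the capacitor (gap under 27 mm) (distance between tip_left and tip_right below 0.027 m).
It fails at once if a bystander is moved more than 20 mm (distance of any of spool, driver, flux, board, meter, cutters, dish from where it was at the start of the episode above 0.02 m).
It also fails if it takes over 72 s, if anything falls off the work surface, if the arm or the gripper's body presses on something with over 40 N, if the wrist force passes 120 N, or if a joint passes its speed limit or range.

## Working session

There is one attempt and no reset: what is moved stays moved. The work goes in short steps, Python scripts to look and compute and a tool call to move; the robot and the scene stay as the last step left them, time stands still between calls to the robot, and variables do not carry over. Pictures are saved under pics/ and viewed, at most 13 in all, crops included, and the job is handed in when it is done.

Besides the shell and the picture viewer there is one more tool, called after "Call:" in YAML: its name, and indented under it one key for each argument. jog_arm: Moves the arm, as the interface text tells. Its arguments: {"type":"object","properties":{"targets":{"type":"array"},"newtons":{"type":"number"}},"required":["targets"]}

```bash
mkdir -p pics; ls; python3 - <<'E'
from bench import *
import cv2,numpy as np
print(observe()); print({k:getattr(robot,k) for k in dir(robot) if not k.startswith('_')})
for c in("top","side"):
    im=grab_frame(c); cv2.imwrite(f"pics/{c}0.png",im[:,:,::-1]); print(c,calibration(c))
    for t in("station","cap1_mid","pad_left","tip_left","mark_left","throat"):
        try: print(t,[(np.round(np.array(d["box"])*[640,400,640,400],1).tolist(),round(d["p"],2)) for d in look_for(t,c)[:6]])
        except Exception as e: print(t,e)
E
```

```text
pics
{'time_s': 0.0, 'joint_pos': array([66.4198498 , 36.05845507,  2.20186764, 86.99519277, -1.54656816,
       57.08312726, -1.14401314]), 'qd': array([-0.066869  , -0.0083    , -0.03679808, -0.00894327, -0.04245934,
       -0.09310036,  0.0092796 ]), 'effort': array([-1.18467506e-03, -5.49727321e+01,  1.14352763e+00, -1.86630249e+01,
       -5.21246006e-02,  2.36145069e-02,  1.49625607e-04]), 'ee_pos': array([ 0.22009513, -0.61090041,  0.20456362]), 'tool_rot': array([-1.79892892e+02,  1.31047013e-03,  1.98128005e+01]), 'contact_force': array([-0.02217048,  0.19119729, -0.29634602]), 'torque': array([-0.02717678, -0.01289486, -0.02713513]), 'gripper_force': 0.0, 'finger_gap': 0.09341973475536253}
{'IKError': <class 'bench.IKError'>, 'grip_depth': 0.0188}
top {'camera_matrix': array([[490.64312838,   0.        , 320.4958113 ],
       [  0.        , 490.64312838, 197.14435473],
       [  0.        ,   0.        ,   1.        ]]), 'distortion': array([-0.13380679,  0.        ,  0.        ,  0.        ,  0.        ]), 'position': array([0.2582682 , 0.02542833, 1.49259739]), 'orientati
[... 333 characters left out ...]
25583888,   0.        , 317.09875951],
       [  0.        , 420.25583888, 195.7543425 ],
       [  0.        ,   0.        ,   1.        ]]), 'distortion': array([0.03136833, 0.        , 0.        , 0.        , 0.        ]), 'position': array([ 0.22162785, -0.87338231,  0.71904196]), 'orientation': array([-123.62972144,    0.89724339,  -19.97776483])}
station [([285.1, 175.2, 36.1, 63.2], 0.58)]
cap1_mid [([296.7, 251.0, 7.6, 17.7], 0.68), ([390.7, 214.8, 27.5, 18.8], 0.67), ([284.1, 171.0, 35.0, 66.1], 0.28)]
pad_left []
tip_left [([292.7, 194.7, -1.3, 5.3], 0.48), ([285.1, 172.2, 33.2, 69.9], 0.18)]
mark_left [([283.2, 167.8, 35.3, 73.0], 0.91)]
throat [([285.4, 172.5, 37.5, 64.8], 0.83)]
```

```bash
python3 - <<'E'
import cv2
t=cv2.imread("pics/top0.png"); s=cv2.imread("pics/side0.png")
cv2.imwrite("pics/top0c.png",cv2.resize(t[170:290,230:430],None,fx=4,fy=4,interpolation=cv2.INTER_CUBIC))
cv2.imwrite("pics/side0c.png",cv2.resize(s[130:280,230:430],None,fx=4,fy=4,interpolation=cv2.INTER_CUBIC))
E
```

```text
(no output)
```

View pics/top0c.png

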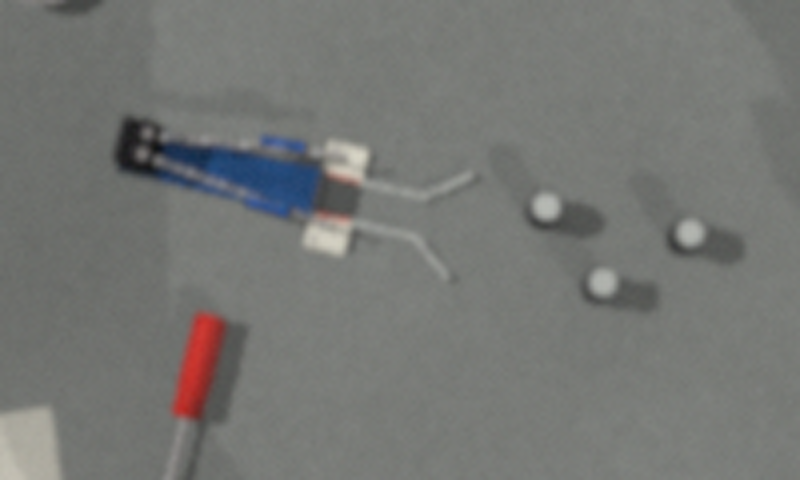

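View pics/side0c.png

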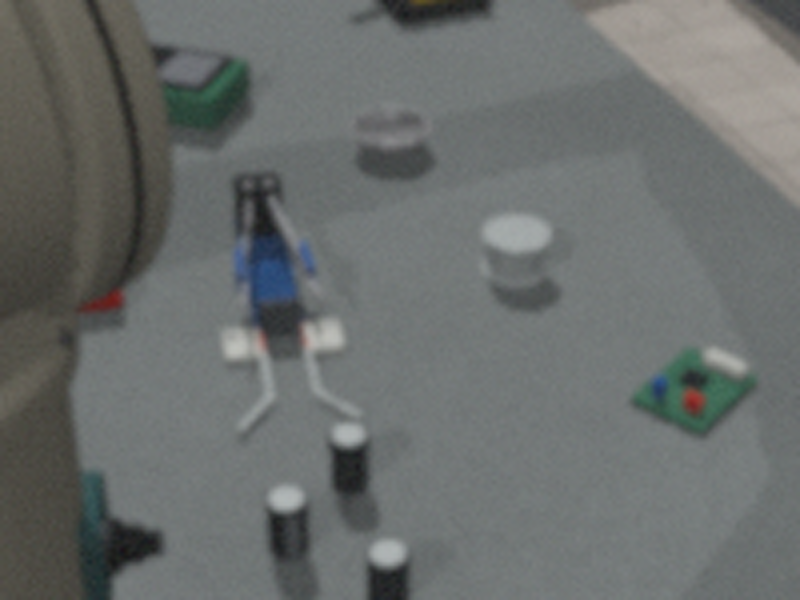

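View pics/top0.png

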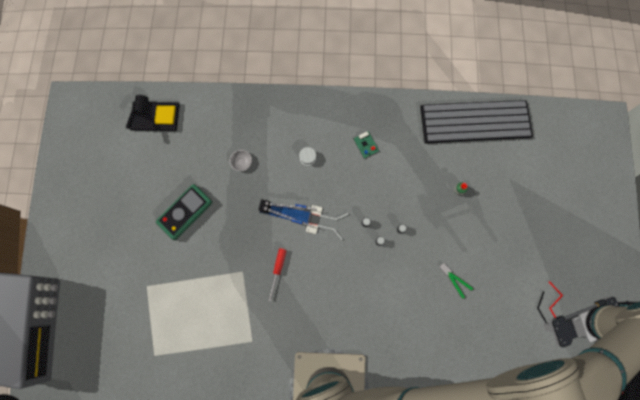

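The top crop shows the lane with its heel at (138,143), throat at (425,197)/(412,237) and mouth ends at (477,177)/(452,280). The silver can tops are at (547,207), (603,283) and (690,233). The side crop shows the can tops at (349,434), (287,497) and (388,552), and the lane mouth at (241,431)/(360,414). The full top view shows the bystanders well clear of the lane and arm.

```bash
cat > h.py <<'E'
from bench import *
import cv2,numpy as np
from scipy.optimize import least_squares
from scipy.spatial.transform import Rotation as R
def proj(P,c):
    k=calibration(c); Rc=R.from_euler('xyz',k["orientation"],degrees=True).as_matrix().T
    return cv2.projectPoints(np.atleast_2d(P).astype(float),cv2.Rodrigues(Rc)[0],-Rc@k["position"],k["camera_matrix"],k["distortion"])[0][:,0]
def ray(uv,c,z):
    k=calibration(c); Rc=R.from_euler('xyz',k["orientation"],degrees=True).as_matrix()
    n=cv2.undistortPoints(np.array(uv,float).reshape(-1,1,2),k["camera_matrix"],k["distortion"])[:,0]
    d=np.c_[n,np.ones(len(n))]@Rc.T; return k["position"]+d*((z-k["position"][2])/d[:,2])[:,None]
def st2w(p,q): # station pose p=(x,y,yaw)
    q=np.atleast_2d(q); c,s=np.cos(p[2]),np.sin(p[2]); return np.c_[p[0]+c*q[:,0]-s*q[:,1],p[1]+s*q[:,0]+c*q[:,1],q[:,2]]
def w2st(p,w):
    w=np.atleast_2d(w); c,s=np.cos(p[2]),np.sin(p[2]); dx,dy=w[:,0]-p[0],w[:,1]-p[1]; return np.c_[c*dx+s*dy,-s*dx+c*dy]
E
python3 - <<'E'
from h import *
Q=np.array([[-95,42,6],[-95,-42,6],[-62,16,6],[-62,-16,6],[0,16,6],[0,-16,6],[50,24.5,36],[50,-24.5,36]])/1e3
T=np.array([[452,280],[477,177],[412,237],[425,197],[333,217],[345,180],[268,210],[284,146]])/4+[230,170]
S=np.array([[241,431],[360,414],[271,398],[320,391],[263,339],[303,337],[241,262],[308,256]])/4+[230,130]
for n in("T","S","TS"):
    f=lambda p:np.concatenate(([(proj(st2w(p,Q),"top")-T).ravel()] if "T" in n else [])+([(proj(st2w(p,Q),"side")-S).ravel()] if "S" in n else []))
    r=least_squares(f,[.5,.1,1.5],loss="soft_l1"); print(n,r.x[:2].round(4),np.degrees(r.x[2]).round(2)); print(f(r.x).reshape(-1,2).round(1).tolist())
p=r.x
ct=np.array([[547,207],[603,283],[690,233]])/4+[230,170]; cs=np.array([[349,434],[287,497],[388,552]])/4+[230,130]
for a,c in((ct,"top"),(cs,"side")):
    w=ray(a,c,.04); print(c,w[:,:2].round(4).tolist(),(w2st(p,w)*1e3).round(1).tolist())
E
```

```text
T [0.4986 0.0595] 78.67
[[-0.7, 0.2], [-0.8, -0.5], [0.7, 0.2], [-0.1, 0.1], [0.8, 0.5], [0.2, -0.2], [-0.0, -0.4], [-0.1, 0.1]]
S [0.5008 0.0627] 78.79
[[-0.6, -0.8], [0.7, 0.1], [0.2, -1.1], [-0.5, -0.6], [-0.3, 0.5], [0.8, -0.2], [-0.0, 1.8], [-0.2, 1.7]]
TS [0.4994 0.0602] 78.74
[[-0.9, -0.1], [-1.0, -0.8], [0.5, -0.1], [-0.4, -0.2], [0.5, 0.2], [-0.0, -0.5], [-0.2, -0.6], [-0.3, -0.2], [-0.8, -0.1], [0.5, 0.8], [-0.0, -0.4], [-0.7, 0.1], [-0.5, 1.1], [0.6, 0.4], [-0.2, 2.3], [-0.3, 2.2]]
top [[0.4927, -0.0957], [0.437, -0.1387], [0.4769, -0.2035]] [[-154.3, -23.9], [-207.3, 22.4], [-263.0, -29.4]]
side [[0.4941, -0.0938], [0.4388, -0.1363], [0.4786, -0.2024]] [[-152.1, -24.9], [-204.6, 21.0], [-261.6, -30.9]]
```

Call:
jog_arm:
  targets:
    - [0,[40,-36,0],[0,0,-6]]
    - [0,[80,-72,0],[0,0,-12]]
    - [0,[120,-108,0],[0,0,-18]]
    - [0,[160,-144,0],[0,0,-24]]
    - [0,[190,-172,0],[0,0,-30]]
    - [0,[220,-200,0],[0,0,-36]]
    - [0,[250,-228,0],[0,0,-42]]
    - [0,[280,-256,0],[0,0,-48]]
    - [0,[310,-283,0],[0,0,-54]]
    - [0,[310,-283,0],[0,0,-58.9]]
  newtons: 5

```text
time_s: 1.53
ee_pos: [0.4153, -0.2413, 0.2059]
tool_rot: [179.9, 0.0, 79.0]
contact_force: [1.0, -1.5, -0.6]
finger_gap: 0.0938
gripper_force: 0.0
```

Call:
jog_arm:
  targets:
    - [0,[40,12,0],[0,0,0]]
    - [0,[80,24,0],[0,0,0]]
    - [0,[120,36,10],[0,0,0]]
    - [0,[158,47.5,30],[0,0,0]]
    - [0,[158,47.5,65],[0,0,0]]
    - [0,[158,47.5,100],[0,0,0]]
    - [0,[158,47.5,135],[0,0,0]]
    - [0,[158,47.5,165],[0,0,0]]
    - [0,[158,47.5,185],[0,0,0]]
    - [0,[158,47.5,192],[0,0,0]]

```text
time_s: 2.37
ee_pos: [0.4904, -0.097, 0.0108]
tool_rot: [-179.7, 0.0, 78.7]
contact_force: [0.5, 1.0, 0.6]
finger_gap: 0.0941
gripper_force: 0.0
```

Call:
jog_arm:
  targets:
    - [0.3,[0,0,0],[0,0,0]]
    - [0.5,[0,0,0],[0,0,0]]
    - [0.6,[0,0,0],[0,0,0]]
    - [0.65,[0,0,0],[0,0,0]]
    - [0.7,[0,0,0],[0,0,0]]
    - [0.75,[0,0,0],[0,0,0]]
    - [0.8,[0,0,0],[0,0,0]]
    - [0.8,[0,0,0],[0,0,0]]
    - [0.8,[0,0,0],[0,0,0]]
    - [0.8,[0,0,0],[0,0,0]]

```text
time_s: 3.2
ee_pos: [0.4922, -0.0973, 0.0135]
tool_rot: [180.0, -0.0, 78.7]
contact_force: [0.3, 0.0, -0.7]
finger_gap: 0.0304
gripper_force: 0.0
```

Call:
jog_arm:
  targets:
    - [0.8,[2,0,0],[0,0,0]]
    - [0.8,[2,0,0],[0,0,0]]
    - [0.8,[2,0,0],[0,0,0]]
    - [0.8,[2,0,0],[0,0,0]]

```text
time_s: 3.53
ee_pos: [0.4926, -0.0951, 0.0135]
tool_rot: [180.0, -0.0, 78.7]
contact_force: [-0.1, 0.0, 1.5]
finger_gap: 0.0248
gripper_force: 5.0
```

```bash
python3 - <<'E'
from h import *
o=observe();print(o["ee_pos"],o["finger_gap"],o["gripper_force"],w2st([.4995,.0605,np.radians(78.73)],o["ee_pos"])*1e3)
t=grab_frame("top");s=grab_frame("side")
a=cv2.resize(t[170:270,250:430],(720,400),interpolation=cv2.INTER_CUBIC);b=cv2.resize(s[170:275,240:345],(400,400),interpolation=cv2.INTER_CUBIC)
cv2.imwrite("pics/a1.png",cv2.resize(np.hstack([a,b]),(800,286))[:,:,::-1])
E
```

```text
[ 0.49260699 -0.09514374  0.01346196] 0.024783627800268482 4.999994337558746 [[-153.98960163  -23.65778208]]
```

View pics/a1.png

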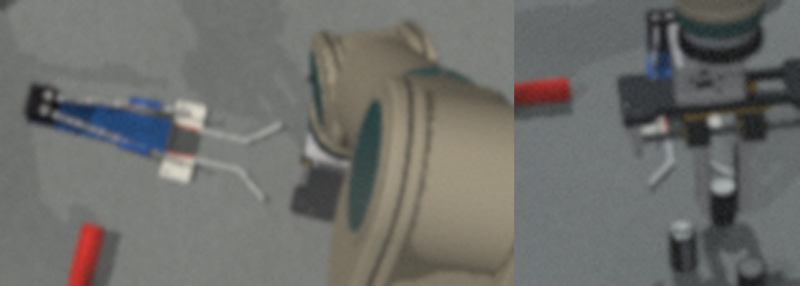

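Can A is gripped at 5 N with a 24.8 mm gap, while the other two stay put. I'll slide it to the mouth next.

Call:
jog_arm:
  targets:
    - [0.8,[6,-2,0],[0,0,0]]
    - [0.8,[14,-5,0],[0,0,0]]
    - [0.8,[24,-9,0],[0,0,0]]
    - [0.8,[34,-13,0],[0,0,0]]
    - [0.8,[44,-17,0],[0,0,0]]
    - [0.8,[54,-21,0],[0,0,0]]
    - [0.8,[63,-23.7,0],[0,0,0]]
    - [0.8,[70,-23.7,0],[0,0,0]]
    - [0.8,[76,-23.7,0],[0,0,0]]
    - [0.8,[78,-23.7,0],[0,0,0]]

```text
time_s: 4.47
ee_pos: [0.4852, -0.0128, 0.0135]
tool_rot: [180.0, -0.0, 78.8]
contact_force: [0.1, -0.3, -0.3]
finger_gap: 0.0247
gripper_force: 5.0
```

Call:
jog_arm:
  targets:
    - [0.8,[2,0,0],[0,0,0]]
    - [0.8,[5,0,0],[0,0,0]]
    - [0.8,[8,0,0],[0,0,0]]
    - [0.8,[11,0,0],[0,0,0]]
    - [0.8,[14,0,0],[0,0,0]]
    - [0.8,[17,0,0],[0,0,0]]
    - [0.8,[19,0,0],[0,0,0]]
    - [0.8,[20,0,0],[0,0,0]]
    - [0.8,[20,0,0],[0,0,0]]

```text
time_s: 5.22
ee_pos: [0.4885, 0.0057, 0.0135]
tool_rot: [180.0, -0.0, 78.7]
contact_force: [-0.2, 0.1, 0.1]
finger_gap: 0.0248
gripper_force: 5.0
```

```bash
python3 - <<'E'
from h import *
o=observe();print(o["ee_pos"],o["contact_force"],o["finger_gap"],w2st([.4995,.0605,np.radians(78.73)],o["ee_pos"])*1e3)
s=grab_frame("side")
cv2.imwrite("pics/a2.png",cv2.resize(s[160:250,250:350],(800,600),interpolation=cv2.INTER_CUBIC)[:,:,::-1])
E
```

```text
[0.48852662 0.00571723 0.01348596] [-0.15692808  0.08843377  0.08435998] 0.024796040531686523 [[-5.58709582e+01  5.54406354e-02]]
```

View pics/a2.png

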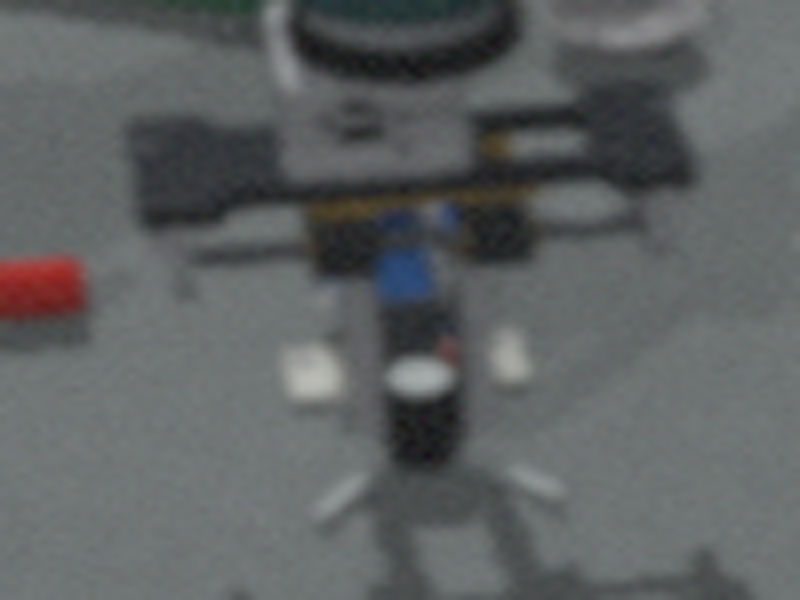

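The can stands in the throat, centred between the rails at (420,420), with no side force. I'll push it on, release it and go for can B.

Call:
jog_arm:
  targets:
    - [0.8,[3,0,0],[0,0,0]]
    - [0.8,[7,0,0],[0,0,0]]
    - [0.8,[11,0,0],[0,0,0]]
    - [0.8,[14,0,0],[0,0,0]]
    - [0.8,[16,0,0],[0,0,0]]
    - [0.8,[16,0,0],[0,0,0]]
    - [0.7,[16,0,0],[0,0,0]]
    - [0.6,[16,0,0],[0,0,0]]
    - [0.5,[16,0,0],[0,0,0]]
    - [0.4,[16,0,0],[0,0,0]]

```text
time_s: 6.1
ee_pos: [0.4916, 0.0209, 0.0135]
tool_rot: [180.0, 0.0, 78.7]
contact_force: [-0.5, -0.4, -0.1]
finger_gap: 0.0447
gripper_force: 0.0
```

Call:
jog_arm:
  targets:
    - [0.3,[0,0,0],[0,0,0]]
    - [0.3,[0,0,-10],[0,0,0]]
    - [0.3,[0,0,-30],[0,0,0]]
    - [0.3,[0,0,-60],[0,0,0]]
    - [0.3,[-35,-5,-70],[0,0,0]]
    - [0.3,[-70,-10,-70],[0,0,0]]
    - [0.3,[-105,-15,-70],[0,0,0]]
    - [0.3,[-140,-19,-70],[0,0,0]]
    - [0.3,[-166,-21.7,-70],[0,0,0]]
    - [0.3,[-166,-21.7,-70],[0,0,0]]

```text
time_s: 6.93
ee_pos: [0.4351, -0.1437, 0.0841]
tool_rot: [-179.9, 0.2, 78.2]
contact_force: [0.4, 0.1, 0.1]
finger_gap: 0.0654
gripper_force: 0.0
```

```bash
python3 - <<'E'
from h import *
o=observe();print(o["ee_pos"],o["contact_force"],o["finger_gap"],w2st([.4995,.0605,np.radians(78.73)],o["ee_pos"])*1e3)
s=grab_frame("side")
cv2.imwrite("pics/a3.png",cv2.resize(s[170:290,240:380],(700,600),interpolation=cv2.INTER_CUBIC)[:,:,::-1])
E
```

```text
[ 0.4351424  -0.14368523  0.08407935] [0.43158595 0.09680367 0.09078896] 0.06535602347613526 [[-212.82552833   23.21214019]]
```

View pics/a3.png

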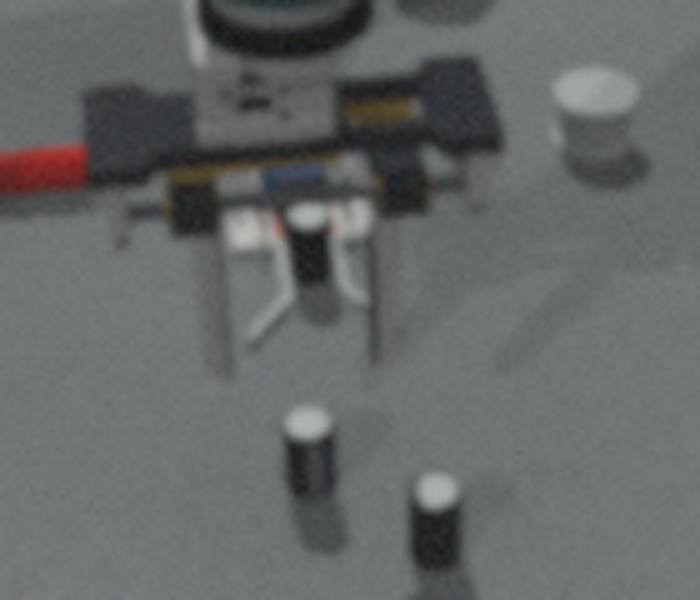

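Can A stands upright in the rails at (308,245), and the fingers straddle the approach to can B at (308,450). I'll descend and grip it.

Call:
jog_arm:
  targets:
    - [0.3,[0,0,10],[0,0,0]]
    - [0.3,[0,0,30],[0,0,0]]
    - [0.3,[0,0,50],[0,0,0]]
    - [0.3,[0,0,65],[0,0,0]]
    - [0.3,[0,0,70],[0,0,0]]
    - [0.4,[0,0,70],[0,0,0]]
    - [0.5,[0,0,70],[0,0,0]]
    - [0.6,[0,0,70],[0,0,0]]
    - [0.7,[0,0,70],[0,0,0]]
    - [0.8,[0,0,70],[0,0,0]]

```text
time_s: 7.82
ee_pos: [0.4385, -0.1376, 0.0143]
tool_rot: [179.9, 0.0, 78.7]
contact_force: [0.2, 1.2, -0.4]
finger_gap: 0.036
gripper_force: 0.0
```

Call:
jog_arm:
  targets:
    - [0.8,[0,0,0],[0,0,0]]
    - [0.8,[0,0,0],[0,0,0]]
    - [0.8,[0,0,0],[0,0,0]]

```text
time_s: 8.07
ee_pos: [0.4382, -0.1376, 0.0139]
tool_rot: [180.0, 0.0, 78.7]
contact_force: [-0.3, 0.5, 5.3]
finger_gap: 0.0248
gripper_force: 5.0
```

```bash
python3 - <<'E'
from h import *
o=observe();print(o["ee_pos"],o["contact_force"],o["finger_gap"],o["gripper_force"],w2st([.4995,.0605,np.radians(78.73)],o["ee_pos"])*1e3)
E
```

```text
[ 0.43816251 -0.13760009  0.01387637] [-0.32155343  0.52389562  5.33464436] 0.024807128427298004 5.0005897879600525 [[-206.26749958   21.43950154]]
```

Call:
jog_arm:
  targets:
    - [0.8,[6,1,0],[0,0,0]]
    - [0.8,[17,4,0],[0,0,0]]
    - [0.8,[32,8,0],[0,0,0]]
    - [0.8,[47,12,0],[0,0,0]]
    - [0.8,[62,16,0],[0,0,0]]
    - [0.8,[77,20,0],[0,0,0]]
    - [0.8,[92,21.4,0],[0,0,0]]
    - [0.8,[107,21.4,0],[0,0,0]]
    - [0.8,[120,21.4,0],[0,0,0]]
    - [0.8,[126,21.4,0],[0,0,0]]

```text
time_s: 8.9
ee_pos: [0.484, -0.0164, 0.0137]
tool_rot: [180.0, -0.0, 78.8]
contact_force: [-0.8, -2.7, 5.9]
finger_gap: 0.0248
gripper_force: 5.0
```

Call:
jog_arm:
  targets:
    - [0.8,[2,0,0],[0,0,0]]
    - [0.8,[5,0,0],[0,0,0]]
    - [0.8,[9,0,0],[0,0,0]]
    - [0.8,[13,0,0],[0,0,0]]
    - [0.8,[17,0,0],[0,0,0]]
    - [0.8,[21,0,0],[0,0,0]]
    - [0.8,[25,0,0],[0,0,0]]
    - [0.8,[28,0,0],[0,0,0]]
    - [0.8,[30,0,0],[0,0,0]]
    - [0.8,[30,0,0],[0,0,0]]

```text
time_s: 9.73
ee_pos: [0.4891, 0.0103, 0.0136]
tool_rot: [-180.0, 0.1, 78.7]
contact_force: [-0.8, -2.7, 5.0]
finger_gap: 0.0249
gripper_force: 5.0
```

```bash
python3 - <<'E'
from h import *
o=observe();print(o["ee_pos"],o["contact_force"],o["finger_gap"],o["gripper_force"],w2st([.4995,.0605,np.radians(78.73)],o["ee_pos"])*1e3)
s=grab_frame("side")
cv2.imwrite("pics/a4.png",cv2.resize(s[160:250,250:350],(660,600),interpolation=cv2.INTER_CUBIC)[:,:,::-1])
E
```

```text
[0.48908357 0.010335   0.01361094] [-0.81337551 -2.65093379  5.0032271 ] 0.024873437216691784 5.000234171748161 [[-51.23338703   0.41169161]]
```

View pics/a4.png

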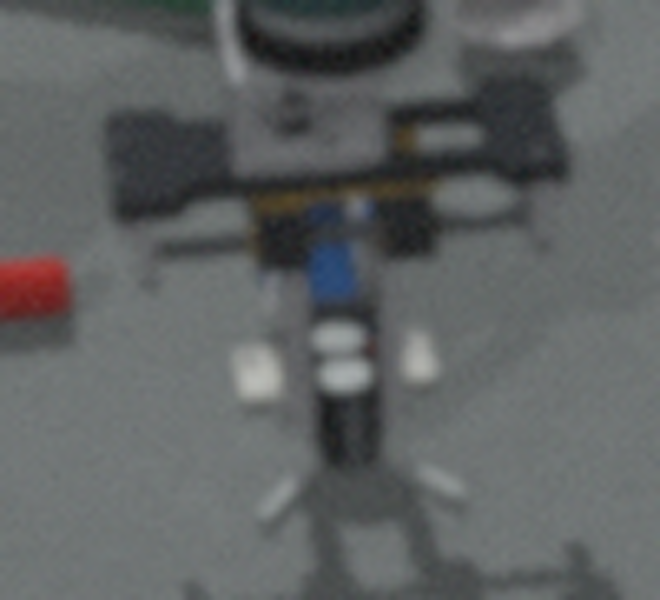

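Both cans stand touching in the lane at (343,340) and (343,375), centred. I'll release B and fetch C.

Call:
jog_arm:
  targets:
    - [0.8,[3,0,0],[0,0,0]]
    - [0.8,[5,0,0],[0,0,0]]
    - [0.8,[5,0,0],[0,0,0]]
    - [0.7,[5,0,0],[0,0,0]]
    - [0.6,[5,0,0],[0,0,0]]
    - [0.5,[5,0,0],[0,0,0]]
    - [0.4,[5,0,0],[0,0,0]]
    - [0.3,[5,0,0],[0,0,0]]
    - [0.3,[5,0,-10],[0,0,0]]
    - [0.3,[5,0,-30],[0,0,0]]

```text
time_s: 10.62
ee_pos: [0.4887, 0.0163, 0.0426]
tool_rot: [-179.8, 0.1, 78.7]
contact_force: [0.5, -1.1, 0.7]
finger_gap: 0.0641
gripper_force: 0.0
```

Call:
jog_arm:
  targets:
    - [0.3,[0,0,-30],[0,0,0]]
    - [0.3,[-30,5,-40],[0,0,0]]
    - [0.3,[-65,10,-40],[0,0,0]]
    - [0.3,[-100,15,-40],[0,0,0]]
    - [0.3,[-135,20,-40],[0,0,0]]
    - [0.3,[-170,25,-40],[0,0,0]]
    - [0.3,[-200,30,-40],[0,0,0]]
    - [0.3,[-217,30.5,-40],[0,0,0]]
    - [0.3,[-217,30.5,-40],[0,0,0]]
    - [0.3,[-217,30.5,-40],[0,0,0]]

```text
time_s: 11.45
ee_pos: [0.4775, -0.2031, 0.084]
tool_rot: [180.0, -0.0, 78.6]
contact_force: [-0.4, 1.7, 0.4]
finger_gap: 0.0662
gripper_force: 0.0
```

```bash
python3 - <<'E'
from h import *
o=observe();print(o["ee_pos"],o["contact_force"],o["finger_gap"],o["gripper_force"],w2st([.4995,.0605,np.radians(78.73)],o["ee_pos"])*1e3)
s=grab_frame("side")
cv2.imwrite("pics/a5.png",cv2.resize(s[160:300,240:380],(600,600),interpolation=cv2.INTER_CUBIC)[:,:,::-1])
E
```

```text
[ 0.47751052 -0.20313162  0.08395497] [-0.39294626  1.74910852  0.38138816] 0.06615423445782617 0.0 [[-262.84550148  -29.9567703 ]]
```

View pics/a5.png

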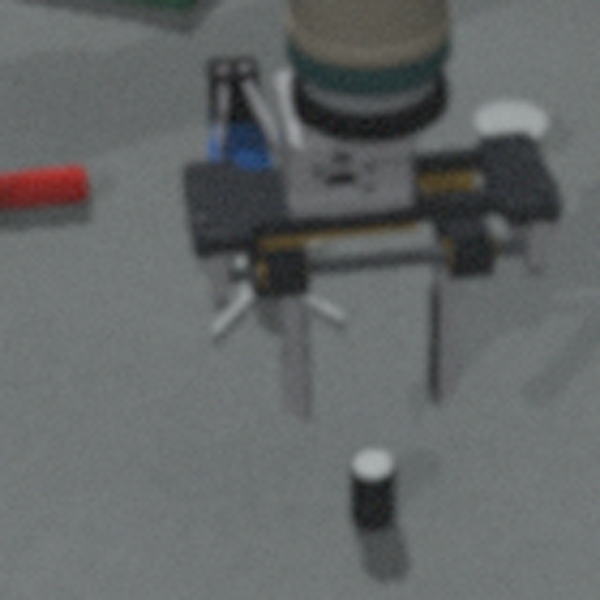

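The last can is at (372,490) and the fingers straddle its line. I'll descend and grip.

Call:
jog_arm:
  targets:
    - [0.3,[0,0,10],[0,0,0]]
    - [0.3,[0,0,30],[0,0,0]]
    - [0.3,[0,0,50],[0,0,0]]
    - [0.3,[0,0,65],[0,0,0]]
    - [0.3,[0,0,70],[0,0,0]]
    - [0.4,[0,0,70],[0,0,0]]
    - [0.5,[0,0,70],[0,0,0]]
    - [0.6,[0,0,70],[0,0,0]]
    - [0.7,[0,0,70],[0,0,0]]
    - [0.8,[0,0,70],[0,0,0]]

```text
time_s: 12.33
ee_pos: [0.4783, -0.2027, 0.0143]
tool_rot: [179.9, 0.0, 78.7]
contact_force: [-0.6, 0.1, -0.6]
finger_gap: 0.0359
gripper_force: 0.0
```

Call:
jog_arm:
  targets:
    - [0.8,[0,0,0],[0,0,0]]
    - [0.8,[0,0,0],[0,0,0]]
    - [0.8,[0,0,0],[0,0,0]]

```text
time_s: 12.58
ee_pos: [0.4781, -0.2027, 0.0139]
tool_rot: [180.0, 0.0, 78.7]
contact_force: [0.0, 0.0, 4.2]
finger_gap: 0.0249
gripper_force: 5.0
```

```bash
python3 - <<'E'
from h import *
o=observe();print(o["ee_pos"],o["contact_force"],o["finger_gap"],o["gripper_force"],w2st([.4995,.0605,np.radians(78.73)],o["ee_pos"])*1e3)
E
```

```text
[ 0.47809567 -0.2027175   0.01393768] [0.03811664 0.01243397 4.24086771] 0.024937526083905474 5.000517591834068 [[-262.32501681  -30.44970551]]
```

Call:
jog_arm:
  targets:
    - [0.8,[7,-1,0],[0,0,0]]
    - [0.8,[20,-4,0],[0,0,0]]
    - [0.8,[40,-9,0],[0,0,0]]
    - [0.8,[60,-14,0],[0,0,0]]
    - [0.8,[80,-19,0],[0,0,0]]
    - [0.8,[100,-24,0],[0,0,0]]
    - [0.8,[120,-28,0],[0,0,0]]
    - [0.8,[140,-30.4,0],[0,0,0]]
    - [0.8,[158,-30.4,0],[0,0,0]]
    - [0.8,[170,-30.4,0],[0,0,0]]

```text
time_s: 13.42
ee_pos: [0.4813, -0.0281, 0.0139]
tool_rot: [180.0, 0.0, 78.8]
contact_force: [-0.3, -3.4, 5.2]
finger_gap: 0.0246
gripper_force: 5.0
```

Call:
jog_arm:
  targets:
    - [0.8,[6,0,0],[0,0,0]]
    - [0.8,[11,0,0],[0,0,0]]
    - [0.8,[15,0,0],[0,0,0]]
    - [0.8,[19,0,0],[0,0,0]]
    - [0.8,[23,0,0],[0,0,0]]
    - [0.8,[27,0,0],[0,0,0]]
    - [0.8,[31,0,0],[0,0,0]]
    - [0.8,[34,0,0],[0,0,0]]
    - [0.8,[36,0,0],[0,0,0]]
    - [0.8,[36,0,0],[0,0,0]]

```text
time_s: 14.25
ee_pos: [0.4881, 0.0045, 0.0137]
tool_rot: [-180.0, 0.1, 78.7]
contact_force: [-0.5, -2.0, 4.6]
finger_gap: 0.0246
gripper_force: 5.0
```

Call:
jog_arm:
  targets:
    - [0.8,[1,0,0],[0,0,0]]
    - [0.8,[2,0,0],[0,0,0]]
    - [0.8,[3,0,0],[0,0,0]]
    - [0.8,[3,0,0],[0,0,0]]

```text
time_s: 14.58
ee_pos: [0.4885, 0.0071, 0.0137]
tool_rot: [-180.0, 0.1, 78.6]
contact_force: [-0.5, -3.2, 5.5]
finger_gap: 0.0246
gripper_force: 5.0
```

```bash
python3 - <<'E'
from h import *
o=observe();print(o["ee_pos"],o["contact_force"],o["finger_gap"],o["gripper_force"],w2st([.4995,.0605,np.radians(78.73)],o["ee_pos"])*1e3)
E
```

```text
[0.48854522 0.00710378 0.01368686] [-0.47693299 -3.22099873  5.52884698] 0.024567878338460726 5.0003135204315186 [[-54.50751333   0.30817625]]
```

Call:
jog_arm:
  targets:
    - [0.8,[1,0,0],[0,0,0]]
    - [0.8,[2,0,0],[0,0,0]]
    - [0.8,[3,0,0],[0,0,0]]
    - [0.8,[3,0,0],[0,0,0]]

```text
time_s: 14.92
ee_pos: [0.4891, 0.0101, 0.0137]
tool_rot: [-180.0, 0.1, 78.6]
contact_force: [-0.3, -3.2, 5.2]
finger_gap: 0.0246
gripper_force: 5.0
```

Call:
jog_arm:
  targets:
    - [0.8,[1,0,0],[0,0,0]]
    - [0.8,[2,0,0],[0,0,0]]
    - [0.8,[2,0,0],[0,0,0]]

```text
time_s: 15.17
ee_pos: [0.4895, 0.0121, 0.0136]
tool_rot: [-180.0, 0.1, 78.6]
contact_force: [-1.5, -2.4, 5.3]
finger_gap: 0.0253
gripper_force: 5.0
```

Call:
jog_arm:
  targets:
    - [0.8,[1,0,0],[0,0,0]]
    - [0.8,[1.5,0,0],[0,0,0]]
    - [0.8,[1.5,0,0],[0,0,0]]

```text
time_s: 15.42
ee_pos: [0.4897, 0.013, 0.0137]
tool_rot: [-180.0, 0.1, 78.6]
contact_force: [-1.4, -4.5, 5.9]
finger_gap: 0.0247
gripper_force: 5.0
```

```bash
python3 - <<'E'
from h import *
o=observe();print(o["ee_pos"],o["contact_force"],o["finger_gap"],o["gripper_force"],w2st([.4995,.0605,np.radians(78.73)],o["ee_pos"])*1e3)
s=grab_frame("side")
cv2.imwrite("pics/a6.png",cv2.resize(s[160:250,250:350],(660,600),interpolation=cv2.INTER_CUBIC)[:,:,::-1])
E
```

```text
[0.48970115 0.01302867 0.01365075] [-1.37074486 -4.47591752  5.9490399 ] 0.024726546204475598 5.000400692224503 [[-48.47095779   0.33245061]]
```

View pics/a6.png

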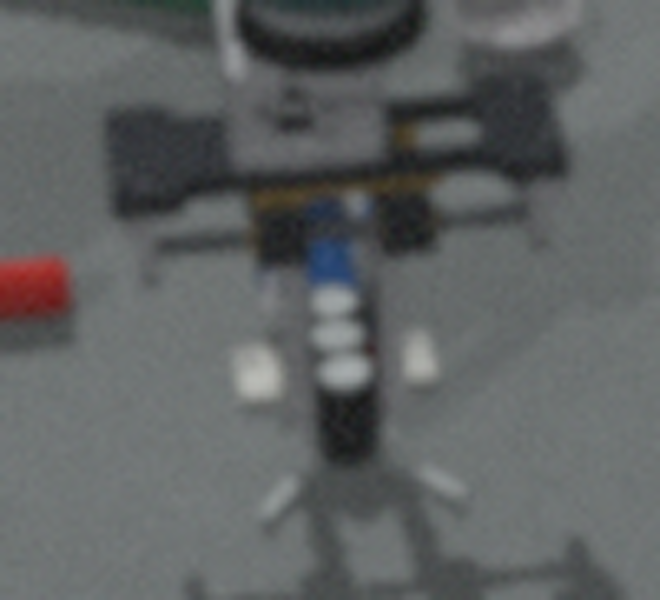

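Call:
jog_arm:
  targets:
    - [0.8,[1,0,0],[0,0,0]]
    - [0.8,[1.5,0,0],[0,0,0]]
    - [0.8,[1.5,0,0],[0,0,0]]
    - [0.8,[1.5,0,0],[0,0,0]]

```text
time_s: 15.8
ee_pos: [0.4897, 0.0136, 0.0135]
tool_rot: [-180.0, 0.2, 78.6]
contact_force: [-0.4, -6.0, 4.2]
finger_gap: 0.0249
gripper_force: 5.0
```

```bash
python3 - <<'E'
from h import *
p=[.4995,.0605,np.radians(78.73)]
o=observe();print(o["ee_pos"],o["contact_force"],o["finger_gap"],o["gripper_force"],w2st(p,o["ee_pos"])*1e3)
s=grab_frame("side")
g=cv2.cvtColor(s,cv2.COLOR_RGB2GRAY).astype(float)
for x in(0,-25,-50):
    u=proj(st2w(p,[[x/1e3,0,.04]]),"side")[0]; print(x,"predicted top",u.round(1))
# side-image rows of silver tops along lane
c0=int(round(proj(st2w(p,[[-.025,0,.04]]),"side")[0][0])); print(c0,g[198:224,c0-1:c0+2].mean(1).round().tolist())
E
```

```text
[0.48973148 0.01361402 0.01352293] [-0.44653257 -6.00376896  4.1902676 ] 0.02486976341305471 5.001132488250732 [[-47.89096842   0.41710661]]
0 predicted top [300.4 205.5]
-25 predicted top [301.4 210.6]
-50 predicted top [302.5 215.8]
301 [66.0, 68.0, 69.0, 70.0, 92.0, 129.0, 151.0, 157.0, 142.0, 121.0, 135.0, 151.0, 154.0, 143.0, 124.0, 133.0, 156.0, 164.0, 159.0, 132.0, 89.0, 49.0, 34.0, 35.0, 29.0, 34.0]
```

All three tops are evenly spaced at about 5.15 px per 25 mm, which means they are touching. The advance has stalled at 6 N, so the front can is at the stop. I'll release and move to the pads.

Call:
jog_arm:
  targets:
    - [0.7,[0,0,0],[0,0,0]]
    - [0.6,[0,0,0],[0,0,0]]
    - [0.5,[0,0,0],[0,0,0]]
    - [0.4,[0,0,0],[0,0,0]]
    - [0.3,[0,0,0],[0,0,0]]
    - [0.1,[0,0,0],[0,0,0]]
    - [0,[0,0,-15],[0,0,0]]
    - [0,[0,0,-35],[0,0,0]]
    - [0,[0,0,-55],[0,0,0]]
    - [0,[0,0,-65],[0,0,0]]

```text
time_s: 16.68
ee_pos: [0.4913, 0.0165, 0.0802]
tool_rot: [179.9, -0.0, 78.7]
contact_force: [0.8, -1.1, -0.1]
finger_gap: 0.085
gripper_force: 0.0
```

Call:
jog_arm:
  targets:
    - [0,[20,0,0],[0,0,0]]
    - [0,[45,0,0],[0,0,0]]
    - [0,[70,0,0],[0,0,0]]
    - [0,[90,0,0],[0,0,0]]
    - [0,[98,0,0],[0,0,0]]
    - [0,[98,0,0],[0,0,0]]
    - [0,[98,0,0],[0,0,0]]

```text
time_s: 17.27
ee_pos: [0.5091, 0.1115, 0.0782]
tool_rot: [-180.0, 0.1, 78.7]
contact_force: [-0.1, -0.5, -0.4]
finger_gap: 0.0935
gripper_force: 0.0
```

```bash
python3 - <<'E'
from h import *
p=[.4995,.0605,np.radians(78.73)]
o=observe();print(o["ee_pos"],o["contact_force"],o["finger_gap"],w2st(p,o["ee_pos"])*1e3)
s=grab_frame("side")
cv2.imwrite("pics/a7.png",cv2.resize(s[150:250,250:350],(600,600),interpolation=cv2.INTER_CUBIC)[:,:,::-1])
E
```

```text
[0.50912577 0.11148256 0.07815636] [-0.07140802 -0.54567184 -0.37049532] 0.09350607585864136 [[51.88066099  0.52349695]]
```

View pics/a7.png

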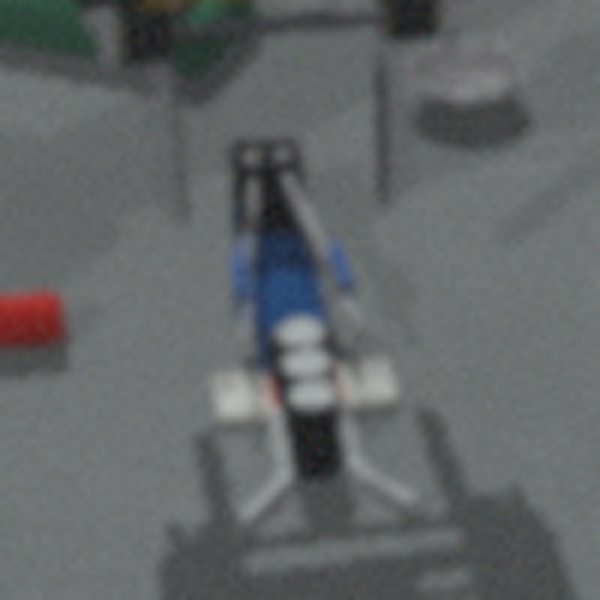

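All three cans stand in single file at (300,330), (305,360) and (310,390), with the tweezers free. I'll descend round the pads.

Call:
jog_arm:
  targets:
    - [0,[0,0,10],[0,0,0]]
    - [0,[0,0,25],[0,0,0]]
    - [0,[0,0,40],[0,0,0]]
    - [0,[0,0,53],[0,0,0]]
    - [0,[0,0,61],[0,0,0]]
    - [0,[0,0,61],[0,0,0]]
    - [0.2,[0,0,61],[0,0,0]]
    - [0.3,[0,0,61],[0,0,0]]
    - [0.36,[0,0,61],[0,0,0]]
    - [0.36,[0,0,61],[0,0,0]]
  newtons: 15

```text
time_s: 18.15
ee_pos: [0.5102, 0.1124, 0.0181]
tool_rot: [179.9, -0.0, 78.7]
contact_force: [-0.2, 0.9, 1.0]
finger_gap: 0.0706
gripper_force: 0.0
```

Call:
jog_arm:
  targets:
    - [0.38,[0,0,0],[0,0,0]]
    - [0.4,[0,0,0],[0,0,0]]
    - [0.42,[0,0,0],[0,0,0]]
    - [0.44,[0,0,0],[0,0,0]]
    - [0.45,[0,0,0],[0,0,0]]
    - [0.45,[0,0,0],[0,0,0]]
    - [0.45,[0,0,0],[0,0,0]]
    - [0.45,[0,0,0],[0,0,0]]

```text
time_s: 18.82
ee_pos: [0.5105, 0.112, 0.0177]
tool_rot: [179.9, -0.0, 78.7]
contact_force: [2.6, -1.1, 2.4]
finger_gap: 0.0517
gripper_force: 1.8
```

```bash
python3 - <<'E'
from h import *
p=[.4995,.0605,np.radians(78.73)]
o=observe();print(o["ee_pos"],o["contact_force"],o["finger_gap"],o["gripper_force"],w2st(p,o["ee_pos"])*1e3)
E
```

```text
[0.51048343 0.11203262 0.01772065] [ 2.59640318 -1.12196905  2.39014233] 0.0516742809494339 1.828141389414668 [[52.68544363 -0.70048184]]
```

Call:
jog_arm:
  targets:
    - [0.45,[0,0.6,0],[0,0,0]]
    - [0.45,[0,1.2,0],[0,0,0]]
    - [0.45,[0,1.2,0],[0,0,0]]
    - [0.45,[0,1.2,0],[0,0,0]]

```text
time_s: 19.15
ee_pos: [0.5105, 0.1122, 0.0174]
tool_rot: [-180.0, 0.0, 78.7]
contact_force: [1.3, -1.6, 2.9]
finger_gap: 0.0517
gripper_force: 1.8
```

Call:
jog_arm:
  targets:
    - [0.47,[0,0,0],[0,0,0]]
    - [0.49,[0,0,0],[0,0,0]]
    - [0.5,[0,0,0],[0,0,0]]
    - [0.5,[0,0,0],[0,0,0]]
    - [0.5,[0,0,0],[0,0,0]]

```text
time_s: 19.57
ee_pos: [0.5105, 0.1118, 0.0175]
tool_rot: [-180.0, 0.0, 78.7]
contact_force: [1.0, -2.0, 3.1]
finger_gap: 0.047
gripper_force: 3.9
```

```bash
python3 - <<'E'
from h import *
p=[.4995,.0605,np.radians(78.73)]
o=observe();print(o["ee_pos"],o["contact_force"],o["finger_gap"],o["gripper_force"],w2st(p,o["ee_pos"])*1e3)
E
```

```text
[0.51051695 0.11184353 0.0174945 ] [ 0.96228265 -1.96749596  3.11795454] 0.04704546005302098 3.920581117272377 [[52.50655149 -0.77031078]]
```

Call:
jog_arm:
  targets:
    - [0.51,[0,0.5,0],[0,0,0]]
    - [0.52,[0,0.5,0],[0,0,0]]
    - [0.53,[0,0.5,0],[0,0,0]]
    - [0.54,[0,0.5,0],[0,0,0]]
    - [0.55,[0,0.5,0],[0,0,0]]
    - [0.555,[0,0.5,0],[0,0,0]]
    - [0.558,[0,0.5,0],[0,0,0]]
    - [0.558,[0,0.5,0],[0,0,0]]
    - [0.558,[0,0.5,0],[0,0,0]]
    - [0.558,[0,0.5,0],[0,0,0]]

```text
time_s: 20.4
ee_pos: [0.5104, 0.1114, 0.0174]
tool_rot: [-179.9, 0.1, 78.7]
contact_force: [-2.6, -3.0, 5.8]
finger_gap: 0.0418
gripper_force: 6.8
```

Call:
jog_arm:
  targets:
    - [0.558,[0,0,0],[0,0,0]]
    - [0.558,[0,0,0],[0,0,0]]
    - [0.558,[0,0,0],[0,0,0]]
    - [0.558,[0,0,0],[0,0,0]]
    - [0.558,[0,0,0],[0,0,0]]
    - [0.558,[0,0,0],[0,0,0]]

```text
time_s: 20.9
ee_pos: [0.5104, 0.1114, 0.0174]
tool_rot: [-179.9, 0.1, 78.7]
contact_force: [-0.3, -3.3, 5.4]
finger_gap: 0.0416
gripper_force: 6.8
```

```bash
python3 - <<'E'
from h import *
p=[.4995,.0605,np.radians(78.73)]
o=observe();print(o["ee_pos"],o["contact_force"],o["finger_gap"],o["gripper_force"],w2st(p,o["ee_pos"])*1e3)
s=grab_frame("side")
cv2.imwrite("pics/a8.png",cv2.resize(s[170:240,270:340],(600,600),interpolation=cv2.INTER_CUBIC)[:,:,::-1])
E
```

```text
[0.51040852 0.11144413 0.01742348] [-0.27926829 -3.34943524  5.36944813] 0.041638411572011536 6.798963323235512 [[52.09366371 -0.74202882]]
```

View pics/a8.png

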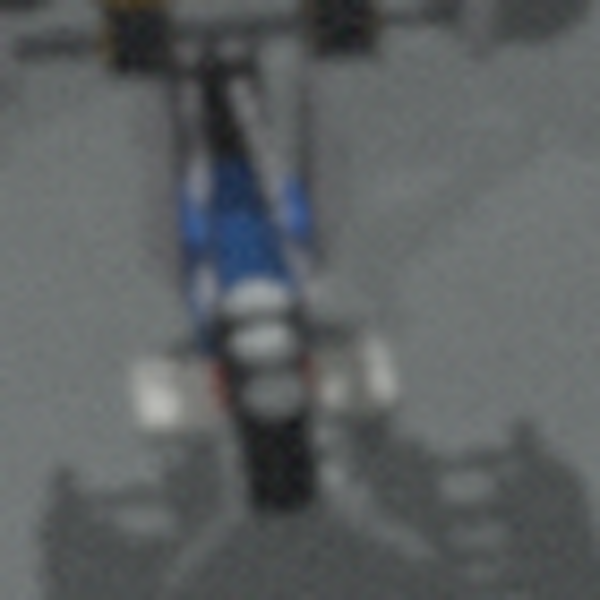

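Both pads are squeezed at (195,215) and (295,205), with a 41.6 mm finger gap and 6.8 N. That agrees with the 41.5 mm and 7 N given for the marked gap. The three cans stand at the stop, the side force is near zero and the pose is steady, so I'll hand in.

```bash
python3 -c "
from bench import order,observe
print(order.sign_off(), observe()['time_s'])"
```

```text
the job is handed in; nothing more can be done
the job is handed in; nothing more can be done
```

The job is handed in, but no verdict came back: all three cans stand upright and touching at the stop, and the arm is holding the tweezers by both pads at about the 32 mm gap. I inferred that gap from a 41.6 mm pad spacing and 6.8 N of grip, because the cameras were too coarse to measure the tips. I slid each can along the bench in a light grip.

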